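# Close up the egg rack and stand the egg in the joint cup

## Task

Close the gap in the wooden egg-drying rack: bring the loose section up to the fixed one so that their ends butt together with no gap, in line with their sides flush, and let it go. Then take the egg that stands in the small black ring and stand it upright, the same way up, in the cup that the two half cups now form at the joint. The rack stays closed, and the other egg and the two little paint pots stay standing.

Things in the scene. Friction and masses are not known exactly. Their poses are not given: they have to be found in the camera images.
- rack_joint (a point): Fixed rack section: wooden bar 110 mm long (its y), 56 wide (x), 36 high, screwed down. Point: centre of its joint end face, 18 mm over the table. The bar runs from here along its +y; the loose one belongs on the -y side. Half an octagonal cup (36 mm across, 14 deep) opens at this end, centred here in plan. A whole cup 75 mm along +y holds egg_b, its tip 99 mm over the table.
- half_center (a point): Loose rack section, centre, 18 mm over the table: same wood and size, 110 mm long (its y), 56 mm wide (its x, the width to grip), 36 mm high, about 160 g. Its joint end with the half cup is at +y. It lies with a gap off the -y end of the fixed section, turned up to 30 degrees from it. It slides on the table.
- half_joint (a point): On the loose section: centre of its joint end face, half-way up, 55 mm along +y from half_center, same axes. It should finish on rack_joint with the axes parallel.
- egg_center (a point): The egg to place: white, hard, 90 g, 72 mm tall, 52 mm in greatest diameter. Point: half-way up; the widest place is 4 mm lower. Its z points up to the pointed end. It starts in a black ring (44 mm outside, 22 mm high, loose) in one of three places, this point about 52 mm over the table. In the joint cup this point is straight above rack_joint, about 63 mm over the table.
- egg_b: The other egg, same size and look, standing in the fixed section's whole cup. Origin at its bottom end. Leave it standing.
- pot_a: Small clear paint pot with a white lid, 42 mm diameter, 50 mm high, origin at the centre of its underside. Leave it standing.
- pot_b: A second pot just like pot_a. Leave it standing.
- half: Frame of the loose section, origin at the centre of its underside, axes as half_center.
- egg: Frame of the egg to place, origin at its blunt bottom end, 36 mm below egg_center.
Things that resemble listed ones, but are neither listed nor needed, are in the scene too. What is shaped like the half but yellow is not meant.

How it is judged:
By the outcome, as a careful person would: the job done as asked, in the order asked, and still so for the second after the job is handed in, with the robot touching nothing.
It also fails if it takes over 54 s, if anything falls off the work surface, if the arm or the gripper's body presses on something with over 40 N, if the wrist force passes 120 N, or if a joint passes its speed limit or range.

## Robot

A 6-joint arm with a two-finger parallel gripper is mounted at the origin on the work surface. World frame = base frame: x ahead of the robot, y to its left, z up, the work surface at z = 0. Lengths are in mm, angles in rad, forces in N, time in s.
With the tool pointing down it reaches from about 350 to 975 mm from the base axis. Payload 7.1 kg.
Tool frame: the origin (TCP) lies at the centre of the arm's flange, where the gripper is bolted on; the fingertips stand 182 mm ahead of it and the grasp point (between the pads) lies 163 mm ahead of it; z points along the fingers, y is the line along which they close (so a half turn about z gives the same grasp; the last joint's range is limited). The gripper opens to 88 mm and grips with 3 to 60 N. Pads are 20 mm wide; open, the fingers measure 115 mm over their backs; the gripper's body (75 mm by 178 mm) begins 61 mm behind the grasp point.
Start: joints at [-1.153, 0.423, 1.63, -0, 1.089, -0.019], TCP at [264.416, -566.295, 404.675] pointing down, gripper open.
Joint ranges: [-3, 3], [-0.9, 2.11], [0.09, 2.58], [-1.31, 4.45], [0.11, 2.69], [-2.54, 2.54]. Speed limits (rad/s): [2.39, 2.39, 3.01, 3.14, 3.14, 3.14].

## Interface

Orientations are given as a rotation vector (axis times angle).
In Python, from workcell import readout, get_image, ctrl gives the robot as it stands.
- The arm moves only by the tool step_arm, never from a script. Its argument "targets" is a list that holds one entry, the list of rows, each a list of 7 numbers: the shift along the world's x, y, z as a fraction of full scale, then the turn, a rotation vector about the world's x, y, z as a fraction of full scale, then the opening, from 0 (shut) to 1 (fully open). In form: [[[dx, dy, dz, wx, wy, wz, claw], ...]]. A call has exactly 5 rows; each row shifts and turns the commanded pose from where the row before left it; what a row does not reach is not made up. Full scale, the value 1, is 0.05 m for a shift and 4 degrees for a turn. A row lasts 1/8 s, in which the tool goes at most 62.5 mm and 10.7 degrees, less where a joint would pass 70% of its speed; a pose out of reach is approached as far as the arm can. A call with a number of a shift or a turn outside -1 to 1 is refused whole. A call with a gripper value outside its range is refused whole. The fingers move at their own pace and stop on an object; the grip force is fixed at half the most. Time passes only in rows, so rows that do not move let the fingers close, or fill a call up. It gives the time, the measured TCP pose, the force, the opening and the grip force at its end, in the units of the state.
- readout.get_obs(): the state, without advancing time (a new reading comes with each control period).
- get_image(name): name is "scene" or "top" or "wrist"; returns a dict with "pixels" (400x640x3 uint8, red, green, blue), "intrinsics" (3x3 intrinsics, pixels), "k1" (the pictures are not rectified: a ray, as slopes to the right and down, at radius r is drawn at 1 + k1 r^2 times it, then the intrinsics apply), "extrinsics" (4x4, takes a point from world to camera coordinates). Camera axes: x right, y down, z forward; pixel columns grow to the right and rows downward; lengths in mm; the calibration is good to about 2 mm. A picture is of the moment at which its call begins. There is no depth.
- ctrl.close_job(): hands the job in; it is judged then, once.
The state is a dict: "t": time; "qpos": joint angles; "qvel": joint speeds; "joint_torque": joint torques, N m; "ee_pos": TCP position; "orientation": TCP orientation; "ft_force": force on the tool from outside, world axes, zero at the start; "moment": the same for the moment, N m; "width": finger opening in mm; "grasp_force": force on a finger pad.
Only numpy, scipy, OpenCV 4.12 (cv2) and the standard library are available. Lean on these libraries where they do the work, as an engineer would, in place of code of your own. Each camera call takes 0.05 s, during which the arm holds its last target. There are 200 camera calls.

## Working session

There is one attempt and no reset: what is moved stays moved. The work goes in short steps, Python scripts to look and compute and a tool call to move; the robot and the scene stay as the last step left them, time stands still between calls to the robot, and variables do not carry over. Pictures are saved under pics/ and viewed, at most 11 in all, crops included, and the job is handed in when it is done.

Besides the shell and the picture viewer there is one more tool, called as a command line: name --argument value ..., lists and objects as JSON in quotes. step_arm: Moves the arm, as the interface text tells. Shift numbers are shares of 0.05 m and turn numbers shares of 4 degrees, none past 1 either way. Its arguments: {"type":"object","properties":{"targets":{"type":"array"}},"required":["targets"]}

```bash
mkdir -p pics; cat > h.py <<'E'
import numpy as np, cv2
from workcell import readout, get_image, ctrl
def grab(n,f=None):
    im=get_image(n)
    if f: cv2.imwrite('pics/'+f,im['pixels'][:,:,::-1])
    np.savez('pics/%s.npz'%n,**im)
    return im
def load(n): return dict(np.load('pics/%s.npz'%n))
def ray(im,p):
    K=im['intrinsics'];k=float(im['k1']);E=im['extrinsics']
    d=cv2.undistortPoints(np.array([[p]],float),K,np.array([k,0,0,0.]))[0,0]
    R=E[:3,:3];return -R.T@E[:3,3],R.T@np.array([d[0],d[1],1])
def onz(im,p,z):
    o,d=ray(im,p);return o+d*(z-o[2])/d[2]
def proj(im,P):
    E=im['extrinsics'];c=E[:3,:3]@np.array(P,float)+E[:3,3];s=c[:2]/c[2]
    s=s*(1+float(im['k1'])*(s@s));return (im['intrinsics']@[s[0],s[1],1])[:2]
E
python3 - <<'E'
from h import *
for n in ('scene','top'):
    im=grab(n,n+'0.png');print(n,im['intrinsics'].round(1).tolist(),im['k1'],im['extrinsics'].round(3).tolist())
o=readout.get_obs();print(o)
E
```

```text
scene [[516.7, 0.0, 326.6], [0.0, 516.7, 206.8], [0.0, 0.0, 1.0]] -0.06497925768534425 [[-0.834, 0.551, -0.013, 391.544], [0.329, 0.48, -0.813, -100.208], [-0.442, -0.683, -0.582, 1656.102], [0.0, 0.0, 0.0, 1.0]]
top [[368.6, 0.0, 321.6], [0.0, 368.6, 196.8], [0.0, 0.0, 1.0]] -0.07631166528711904 [[0.059, -0.998, -0.006, -33.517], [-0.974, -0.056, -0.219, 492.624], [0.218, 0.019, -0.976, 788.549], [0.0, 0.0, 0.0, 1.0]]
{'t': 0.1, 'qpos': array([-1.15297402e+00,  4.23773152e-01,  1.63056515e+00,  3.36941941e-05,
        1.08857568e+00, -1.89908244e-02]), 'qvel': array([-0.00112528, -0.00278908, -0.00167213,  0.00104626, -0.00015053,
       -0.00071508]), 'joint_torque': array([-1.34883398e-03, -5.45611632e+01, -2.74330169e+01,  6.43387134e-02,
        1.88255904e-02, -3.18554680e-05]), 'ee_pos': array([ 264.34731379, -566.0900566 ,  403.99283511]), 'orientation': array([-3.06569597e+00, -6.80396549e-01,  3.65058630e-04]), 'ft_force': array([1.08763016, 0.01234964, 0.65819827]), 'moment': array([ 0.00974644, -0.02939162, -0.02038336]), 'grasp_force': 0.0, 'width': 87.79785234701758}
```

View pics/top0.png

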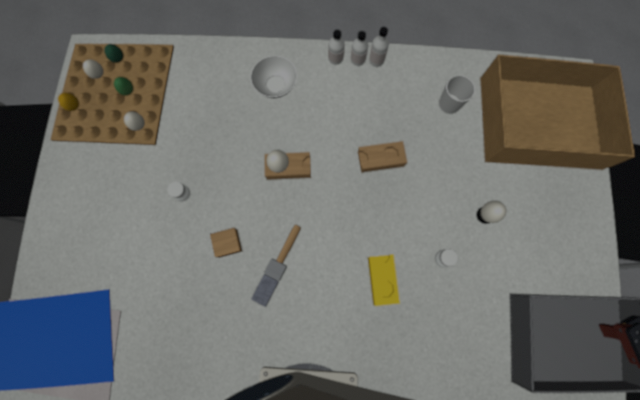

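View pics/scene0.png

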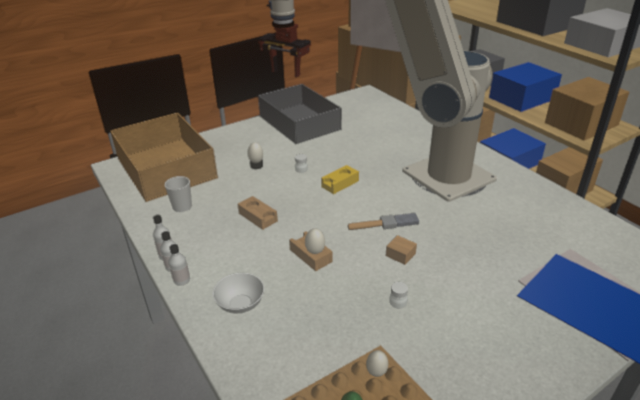

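Top view: the fixed section with egg_b is at (288,165) and the loose wooden section at (382,156). The egg in the ring is at (493,212) and the pots are at (177,190) and (448,258).

Things that could be mistaken for these:
- **Loose half:** yellow bar (384,280), wood block (225,242).
- **Egg:** egg_b (277,160), tray eggs (92,68) and (133,120).

I choose the wooden bar at (382,156) and the egg at (493,212), and check both in one crop.

```bash
cat > m.py <<'E'
from h import *
im=load('top');p=im['pixels']
c=p[120:240,250:520,::-1];cv2.imwrite('pics/crop.png',cv2.resize(c,None,fx=2.9,fy=2.9,interpolation=cv2.INTER_CUBIC))
hsv=cv2.cvtColor(p,cv2.COLOR_RGB2HSV)
m=cv2.inRange(hsv,(5,70,40),(20,255,220))
for cc in cv2.findContours(m,cv2.RETR_EXTERNAL,cv2.CHAIN_APPROX_NONE)[0]:
    if 200<cv2.contourArea(cc)<2500:
        r=cv2.minAreaRect(cc);print('wood',cv2.contourArea(cc),np.round(r[0]),np.round(r[1]),[onz(im,q,36)[:2].round().tolist() for q in cv2.boxPoints(r)],onz(im,r[0],25)[:2].round())
for n,q,z in(('egg',(493,212),52),('potA',(177,189),50),('potB',(448,257),50),('eggb',(277,160),65)): print(n,onz(im,q,z).round())
E
python3 m.py
```

```text
wood 589.5 [225. 242.] [24. 27.] [[396.0, 249.0], [415.0, 190.0], [362.0, 171.0], [343.0, 229.0]] [380. 213.]
wood 223.5 [288. 244.] [ 6. 40.] [[345.0, 89.0], [430.0, 54.0], [424.0, 41.0], [340.0, 76.0]] [385.  66.]
wood 663.5 [287. 165.] [24. 45.] [[595.0, 140.0], [606.0, 33.0], [545.0, 26.0], [535.0, 132.0]] [574.  84.]
wood 1035.0 [382. 156.] [24. 46.] [[625.0, -83.0], [648.0, -195.0], [588.0, -203.0], [565.0, -93.0]] [ 610. -145.]
egg [ 481. -401.   52.]
potA [494. 335.  50.]
potB [ 373. -295.   50.]
eggb [573. 103.  65.]
```

View pics/crop.png

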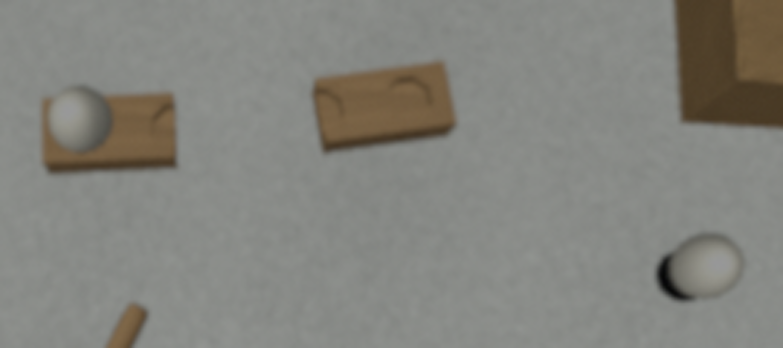

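The crop shows the loose bar with its half cup at its left (+y) end, at about (335,100), facing the fixed half cup at about (165,115). The egg stands in the black ring at (705,265). The choice is confirmed, so I move over the loose section.

step_arm --targets '[[[0.34, 0.42, 0, 0, 0, 0.96, 1], [0.34, 0.42, 0, 0, 0, 0.96, 1], [0.34, 0.42, 0, 0, 0, 0.96, 1], [0.34, 0.42, 0, 0, 0, 0.96, 1], [0.34, 0.42, 0, 0, 0, 0.96, 1]]]'

```text
t: 0.72
ee_pos: [349.8, -460.5, 404.3]
orientation: [-2.909, -1.186, 0.0]
ft_force: [0.1, 0.6, -0.2]
width: 87.5
grasp_force: 0.0
```

step_arm --targets '[[[0.34, 0.42, 0, 0, 0, 0.96, 1], [0.34, 0.42, 0, 0, 0, 0.96, 1], [0.34, 0.42, 0, 0, 0, 0.96, 1], [0.34, 0.42, 0, 0, 0, 0.96, 1], [0.34, 0.42, 0, 0, 0, 0.96, 1]]]'

```text
t: 1.35
ee_pos: [434.8, -355.5, 404.3]
orientation: [-2.67, -1.654, 0.0]
ft_force: [-0.2, -0.1, 0.0]
width: 87.8
grasp_force: 0.0
```

step_arm --targets '[[[0.34, 0.42, 0, 0, 0, 0.96, 1], [0.34, 0.42, 0, 0, 0, 0.96, 1], [0.34, 0.42, 0, 0, 0, 0.96, 1], [0.34, 0.42, 0, 0, 0, 0.96, 1], [0.34, 0.42, 0, 0, 0, 0.96, 1]]]'

```text
t: 1.98
ee_pos: [519.8, -250.5, 404.3]
orientation: [-2.357, -2.076, 0.0]
ft_force: [0.4, -0.3, -0.2]
width: 87.7
grasp_force: 0.0
```

step_arm --targets '[[[0.34, 0.42, 0, 0, 0, 0.96, 1], [0.34, 0.42, 0, 0, 0, 0.96, 1], [0.34, 0.42, 0, 0, 0, 0.96, 1], [0.34, 0.42, 0, 0, 0, 0.96, 1], [0, 0, 0, 0, 0, 0, 1]]]'

```text
t: 2.6
ee_pos: [588.1, -166.1, 404.3]
orientation: [-2.059, -2.372, 0.0]
ft_force: [0.3, -0.4, 0.3]
width: 87.7
grasp_force: 0.0
```

```bash
python3 - <<'E'
from h import *
im=grab('wrist','w1.png');E=im['extrinsics'];print(im['intrinsics'].round(1).tolist(),im['k1'],E.round(3).tolist(),(-E[:3,:3].T@E[:3,3]).round())
o=readout.get_obs();print(o['ee_pos'],o['qpos'].round(3))
from scipy.spatial.transform import Rotation as R
print(R.from_rotvec(o['orientation']).as_matrix().round(4))
E
```

```text
[[316.7, 0.0, 321.2], [0.0, 316.7, 201.0], [0.0, 0.0, 1.0]] -0.055604925294779395 [[0.99, 0.142, -0.001, -558.437], [0.137, -0.956, 0.258, -271.64], [0.036, -0.256, -0.966, 326.322], [0.0, 0.0, 0.0, 1.0]] [578. -97. 385.]
[ 587.43497346 -166.85958773  404.21875071] [-0.296  0.403  1.663 -0.     1.077 -0.436]
[[-1.394e-01  9.902e-01 -9.000e-04]
 [ 9.902e-01  1.394e-01  0.000e+00]
 [ 2.000e-04 -9.000e-04 -1.000e+00]]
```

View pics/w1.png

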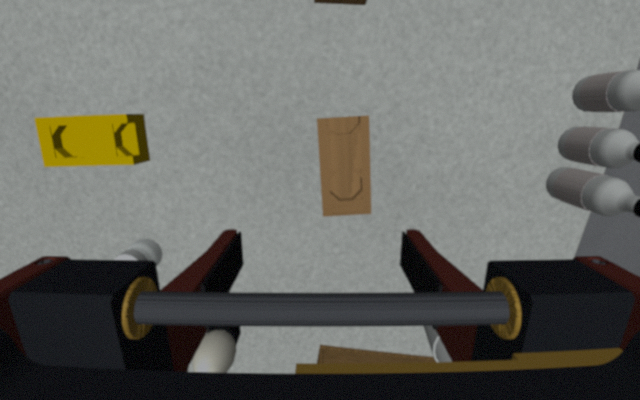

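The wrist view (up = +y) shows the loose bar at about (345,165), with its joint half cup up at (345,122). The fixed bar is cut off at the top at (340,0). I measure the loose bar's corners here and then move to see the joint.

```bash
cat > bar.py <<'E'
from h import *
from scipy.spatial.transform import Rotation as R
def bars(im,z=36,lo=1500,hi=30000):
    hsv=cv2.cvtColor(im['pixels'],cv2.COLOR_RGB2HSV)
    m=cv2.inRange(hsv,(4,70,60),(20,200,255))
    m=cv2.morphologyEx(m,cv2.MORPH_OPEN,np.ones((3,3)));m=cv2.morphologyEx(m,cv2.MORPH_CLOSE,np.ones((7,7)))
    out=[]
    for c in cv2.findContours(m,cv2.RETR_EXTERNAL,cv2.CHAIN_APPROX_NONE)[0]:
        if lo<cv2.contourArea(c)<hi:
            w=np.array([onz(im,q,z)[:2] for q in c[:,0]],np.float32)
            r=cv2.minAreaRect(w);b=cv2.boxPoints(r);out.append((c,w,r,b));
            q=c[:,0];print(q.min(0),q.max(0),'rect',np.round(r[0],1),np.round(r[1],1),round(r[2],2),b.round(1).tolist())
    return out
def state():
    o=readout.get_obs();M=R.from_rotvec(o['orientation']).as_matrix()
    print('t',round(o['t'],2),'tcp',o['ee_pos'].round(1),'yaw of tool y',np.degrees(np.arctan2(M[1,1],M[0,1])).round(2),'tilt',M[2].round(4),'w',round(o['width'],1),'gf',round(o['grasp_force'],1),'F',o['ft_force'].round(1))
    return o
E
python3 - <<'E'
from bar import *
im=load('wrist');bars(im);state()
print(im['pixels'][190,330],im['pixels'][150,345])
E
```

```text
[318 116] [370 215] rect [ 611.7 -147.6] [ 55.  109.1] 11.64 [[573.7999877929688, -99.80000305175781], [595.7999877929688, -206.60000610351562], [649.5999755859375, -195.5], [627.5999755859375, -88.69999694824219]]
t 2.65 tcp [ 587.4 -166.9  404.2] yaw of tool y 8.01 tilt [ 2.e-04 -9.e-04 -1.e+00] w 87.6 gf 0.0 F [-0.1 -0.1  0.4]
[113  87  59] [120  96  62]
```

step_arm --targets '[[[0.2, 0.8, 0.2, 0, 0, 0, 1], [0.2, 0.8, 0.2, 0, 0, 0, 1], [0, 0.8, 0, 0, 0, 0, 1], [0, 0, 0, 0, 0, 0, 1], [0, 0, 0, 0, 0, 0, 1]]]'

```text
t: 3.28
ee_pos: [607.0, -48.3, 424.5]
orientation: [-2.062, -2.37, 0.001]
ft_force: [-0.7, 0.4, 0.0]
width: 87.6
grasp_force: 0.0
```

```bash
python3 - <<'E'
from bar import *
im=grab('wrist','w2.png');bars(im);state()
E
```

```text
[289 205] [337 293] rect [ 611.  -144.2] [ 54.8 120.3] 11.62 [[572.0, -90.80000305175781], [596.2000122070312, -208.6999969482422], [649.9000244140625, -197.60000610351562], [625.7000122070312, -79.69999694824219]]
[284  41] [334 110] rect [577.4  62.2] [54.2 72.5] 6.55 [[546.4000244140625, 95.19999694824219], [554.5999755859375, 23.100000381469727], [608.5, 29.299999237060547], [600.2000122070312, 101.4000015258789]]
t 3.33 tcp [607.1 -48.5 424.5] yaw of tool y 7.91 tilt [-3.e-04 -4.e-04 -1.e+00] w 87.7 gf 0.0 F [ 0.2  0.2 -0.2]
```

View pics/w2.png

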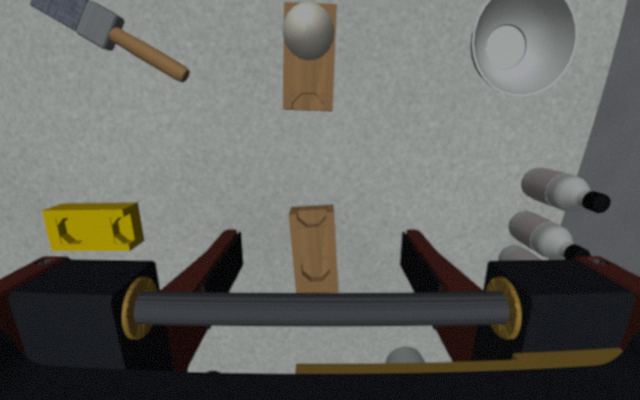

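The wrist view shows the fixed section's joint edge at about (309,108), with egg_b at (308,30). The loose section's joint end is at about (313,207). The measurements:
- **Fixed joint:** (581.5, 26.2), yaw 6.55°.
- **Loose section:** centre (611.7, −147.6), yaw 11.64°, with a fitted size of 55×109 mm, which agrees with the stated size.

Next I go down and grasp the loose section.

step_arm --targets '[[[0, -0.7, -0.5, 0, 0, 0.5, 1], [0.1, -0.7, -0.5, 0, 0, 0.4, 1], [0, -0.58, -0.9, 0, 0, 0.03, 1], [0, 0, -0.9, 0, 0, 0, 1], [0, 0, -0.9, 0, 0, 0, 1]]]'

```text
t: 3.95
ee_pos: [611.9, -148.6, 238.2]
orientation: [1.987, 2.433, -0.0]
ft_force: [-0.5, 0.1, -0.8]
width: 87.8
grasp_force: 0.0
```

step_arm --targets '[[[0, 0, -0.6, 0, 0, 0, 1], [0, 0, -0.3, 0, 0, 0, 1], [0, 0, -0.15, 0, 0, 0, 1], [0, 0, 0, 0, 0, 0, 1], [0, 0, 0, 0, 0, 0, 1]]]'

```text
t: 4.58
ee_pos: [612.9, -146.5, 188.4]
orientation: [1.982, 2.435, 0.001]
ft_force: [0.2, 0.9, -0.1]
width: 87.8
grasp_force: 0.0
```

```bash
python3 - <<'E'
from bar import *
im=grab('wrist','w3.png');bars(im);state()
E
```

```text
[261 326] [373 368] rect [ 620.  -188.5] [55.9 25.8] 12.17 [[590.0, -181.8000030517578], [595.5, -207.0], [650.0999755859375, -195.1999969482422], [644.5999755859375, -170.0]]
[251 147] [383 293] rect [ 606.9 -124.4] [55.9 68.7] 11.65 [[572.5999755859375, -96.4000015258789], [586.4000244140625, -163.6999969482422], [641.2000122070312, -152.39999389648438], [627.2999877929688, -85.19999694824219]]
t 4.62 tcp [ 612.9 -146.4  188.4] yaw of tool y 11.71 tilt [-9.0e-04  1.8e-03 -1.0e+00] w 87.7 gf 0.0 F [-0.3 -0.3  0.5]
```

View pics/w3.png

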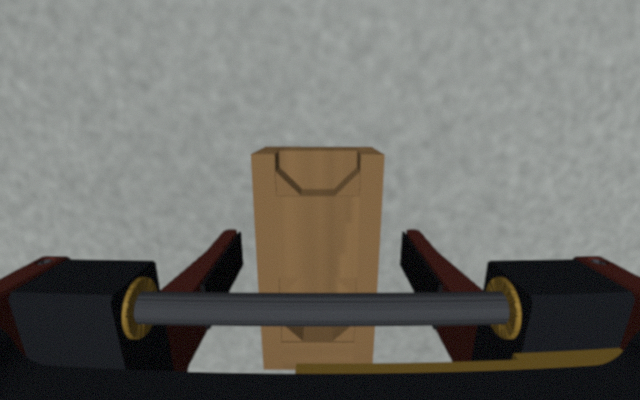

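The bar sits centred between the open fingers, its joint edge at about (317,152). I close on it.

step_arm --targets '[[[0, 0, 0, 0, 0, 0, 0.5], [0, 0, 0, 0, 0, 0, 0.5], [0, 0, 0, 0, 0, 0, 0.4], [0, 0, 0, 0, 0, 0, 0.4], [0, 0, 0, 0, 0, 0, 0.4]]]'

```text
t: 5.25
ee_pos: [612.4, -146.3, 187.2]
orientation: [-1.983, -2.436, 0.0]
ft_force: [-0.4, -0.0, 2.0]
width: 55.8
grasp_force: 30.0
```

```bash
python3 - <<'E'
from bar import *
im=grab('wrist');bars(im);state()
E
```

```text
[265 326] [377 364] rect [ 620.5 -185.8] [55.8 23. ] 11.75 [[590.9000244140625, -180.1999969482422], [595.5999755859375, -202.6999969482422], [650.2000122070312, -191.3000030517578], [645.5, -168.8000030517578]]
[255 148] [387 293] rect [ 607.7 -123.6] [57.8 67.6] 11.77 [[572.5, -96.4000015258789], [586.2999877929688, -162.60000610351562], [642.7999877929688, -150.8000030517578], [629.0, -84.5999984741211]]
t 5.3 tcp [ 612.4 -146.3  187.2] yaw of tool y 11.71 tilt [ 1.e-04 -2.e-04 -1.e+00] w 55.8 gf 30.0 F [-1.1  0.3  2. ]
```

step_arm --targets '[[[-0.115, 0.4, 0, 0, 0, -0.32, 0.4], [-0.115, 0.6, 0, 0, 0, -0.32, 0.4], [-0.115, 0.6, 0, 0, 0, -0.32, 0.4], [-0.115, 0.54, 0, 0, 0, -0.32, 0.4], [0, 0, 0, 0, 0, 0, 0.4]]]'

```text
t: 5.92
ee_pos: [589.2, -38.0, 187.2]
orientation: [-2.087, -2.348, 0.0]
ft_force: [-1.2, 1.9, 0.4]
width: 55.8
grasp_force: 30.0
```

```bash
python3 - <<'E'
from bar import *
im=grab('wrist','w4.png');bars(im);state()
E
```

```text
[265 326] [378 365] rect [594.  -78.2] [56.2 23.6] 6.65 [[564.7000122070312, -69.80000305175781], [567.5, -93.19999694824219], [623.2999877929688, -86.69999694824219], [620.5, -63.29999923706055]]
[255 149] [387 293] rect [586.6 -15.1] [57.7 67.2] 6.78 [[553.9000244140625, 14.899999618530273], [561.9000244140625, -51.900001525878906], [619.2000122070312, -45.099998474121094], [611.2000122070312, 21.700000762939453]]
[247   0] [394 128] rect [578.1  50.6] [56.  47.8] 6.21 [[547.7000122070312, 71.30000305175781], [552.9000244140625, 23.799999237060547], [608.5999755859375, 29.799999237060547], [603.4000244140625, 77.4000015258789]]
t 5.97 tcp [589.5 -38.9 187.2] yaw of tool y 6.7 tilt [ 1.e-04 -1.e-04 -1.e+00] w 55.7 gf 30.0 F [-0.6  1.6  0.3]
```

View pics/w4.png

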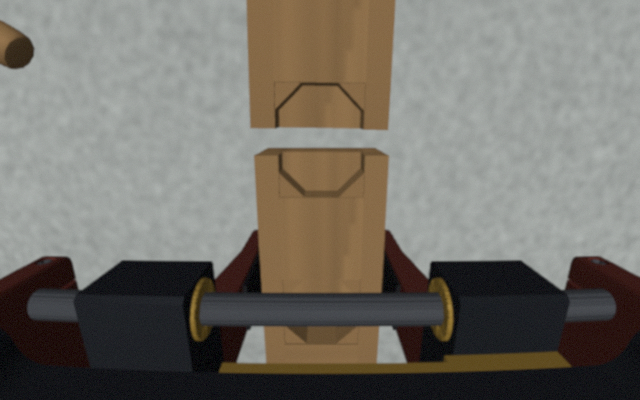

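The view shows the fixed section's joint edge at row 128 (columns 249–389) and the loose section's top edge at about row 154 (columns 257–388). I fit the side edges to get the remaining lateral and yaw offsets.

```bash
cat > edge.py <<'E'
from bar import *
def edges(im,frows=(8,118),lrows=(165,215)):
    hsv=cv2.cvtColor(im['pixels'],cv2.COLOR_RGB2HSV);m=cv2.inRange(hsv,(4,70,40),(20,200,255))
    res=[]
    for a,b in(frows,lrows):
        side=[]
        for s in(0,1):
            P=[]
            for r in range(a,b):
                x=np.where(m[r,240:400])[0]
                P.append(onz(im,(240+(x[0]-.5 if s==0 else x[-1]+.5),r),36)[:2])
            side.append(np.array(P))
        d=[];c=[]
        for P in side:
            q=cv2.fitLine(P.astype(np.float32),cv2.DIST_HUBER,0,.01,.01).ravel()
            if q[1]<0:q[:2]*=-1
            d.append(np.degrees(np.arctan2(-q[0],q[1])));c.append(q)
        # mid-line x at joint y=26
        xs=[q[2]+q[0]/q[1]*(26-q[3]) for q in c]
        print('yaw',np.round(d,2),np.mean(d).round(2),'x at y=26',np.round(xs,2),np.mean(xs).round(2))
E
python3 - <<'E'
from edge import *
im=load('wrist');edges(im)
p=im['pixels'].astype(int)
for c in (265,320,375): print(c,p[118:165,c,0].tolist(),p[145:165,c,2].tolist())
for q in((320,128.5),(320,154)):print(onz(im,q,36).round(1))
E
```

```text
yaw [6.14 5.96] 6.05 x at y=26 [552.68 608.77] 580.72
yaw [7.09 6.69] 6.89 x at y=26 [553.32 609.79] 581.55
265 [128, 132, 129, 129, 130, 132, 131, 131, 130, 134, 143, 149, 154, 157, 154, 155, 155, 156, 155, 158, 157, 161, 158, 159, 160, 158, 159, 160, 164, 161, 149, 128, 107, 99, 102, 102, 104, 115, 130, 133, 137, 138, 134, 135, 136, 136, 133] [161, 165, 161, 145, 110, 71, 52, 52, 52, 53, 59, 69, 72, 73, 75, 69, 71, 73, 71, 72]
320 [128, 126, 127, 126, 128, 126, 127, 128, 126, 135, 149, 155, 155, 154, 152, 152, 152, 155, 155, 158, 159, 162, 162, 163, 164, 163, 161, 161, 152, 139, 116, 103, 104, 118, 131, 138, 137, 138, 139, 138, 138, 138, 137, 138, 137, 138, 140] [162, 154, 129, 86, 57, 52, 60, 70, 74, 72, 75, 75, 75, 73, 75, 70, 74, 73, 70, 76]
375 [131, 129, 130, 131, 128, 130, 129, 130, 130, 130, 134, 143, 159, 161, 162, 162, 161, 161, 160, 160, 159, 158, 160, 157, 156, 155, 157, 160, 158, 145, 123, 110, 106, 102, 101, 102, 105, 116, 130, 134, 133, 133, 134, 137, 135, 138, 136] [161, 159, 140, 102, 69, 56, 47, 50, 52, 55, 61, 70, 70, 70, 72, 70, 73, 71, 74, 72]
[581.1  26.4  36. ]
[582.4  16.1  36. ]
```

step_arm --targets '[[[-0.026, 0.08, 0, 0, 0, -0.08, 0.4], [-0.026, 0.08, 0, 0, 0, -0.08, 0.4], [0, 0, 0, 0, 0, 0, 0.4], [0, 0, 0, 0, 0, 0, 0.4], [0, 0, 0, 0, 0, 0, 0.4]]]'

```text
t: 6.6
ee_pos: [586.9, -31.5, 187.2]
orientation: [2.103, 2.333, 0.0]
ft_force: [1.2, -1.7, 1.3]
width: 55.9
grasp_force: 30.0
```

```bash
python3 - <<'E'
from edge import *
im=grab('wrist');edges(im,(8,125),(165,215));state()
p=im['pixels'].astype(int)
for c in (265,375): print(c,p[128:165,c,0].tolist(),p[128:165,c,2].tolist())
E
```

```text
yaw [6.01 5.99] 6.0 x at y=26 [552.65 608.81] 580.73
yaw [6.25 5.91] 6.08 x at y=26 [552.78 609.07] 580.93
t 6.65 tcp [586.9 -31.5 187.2] yaw of tool y 5.95 tilt [-2.e-04  2.e-04 -1.e+00] w 56.1 gf 30.0 F [ 0.6 -1.7  1. ]
265 [133, 134, 129, 131, 132, 132, 132, 131, 131, 132, 134, 131, 133, 130, 134, 132, 135, 143, 151, 151, 140, 124, 106, 98, 100, 101, 107, 120, 131, 136, 136, 136, 137, 134, 136, 137, 135] [71, 71, 66, 70, 70, 67, 70, 70, 67, 68, 74, 68, 71, 68, 74, 74, 87, 120, 146, 151, 137, 106, 69, 52, 52, 53, 55, 60, 70, 70, 72, 70, 73, 73, 72, 72, 73]
375 [131, 134, 133, 132, 130, 131, 132, 128, 131, 129, 134, 132, 130, 133, 132, 131, 138, 148, 156, 149, 129, 114, 108, 104, 103, 102, 106, 116, 131, 137, 139, 136, 138, 135, 136, 135, 136] [69, 71, 70, 69, 68, 68, 72, 66, 70, 65, 73, 70, 68, 70, 70, 70, 92, 126, 150, 143, 105, 73, 57, 53, 51, 53, 53, 59, 69, 71, 75, 71, 74, 70, 72, 73, 71]
```

step_arm --targets '[[[-0.008, 0.04, 0, 0, 0, -0.02, 0.4], [-0.004, 0.03, 0, 0, 0, 0, 0.4], [-0.002, 0.02, 0, 0, 0, 0, 0.4], [0, 0.01, 0, 0, 0, 0, 0.4], [0, 0, 0, 0, 0, 0, 0.4]]]'

```text
t: 7.28
ee_pos: [586.2, -27.2, 187.3]
orientation: [2.103, 2.332, -0.001]
ft_force: [0.1, -9.2, 2.2]
width: 55.8
grasp_force: 30.0
```

```bash
python3 - <<'E'
from edge import *
im=grab('wrist','w5.png');edges(im,(8,135),(170,220));state()
p=im['pixels'].astype(int)
for c in (265,375): print(c,p[140:165,c,0].tolist(),p[140:165,c,2].tolist())
E
```

```text
yaw [6.02 5.97] 5.99 x at y=26 [552.66 608.8 ] 580.73
yaw [6.04 5.71] 5.87 x at y=26 [552.56 608.79] 580.67
t 7.33 tcp [586.2 -27.2 187.3] yaw of tool y 5.9 tilt [-1.3e-03  1.0e-04 -1.0e+00] w 55.6 gf 30.0 F [-0.3 -9.7  2.2]
265 [133, 131, 135, 132, 131, 133, 129, 132, 131, 133, 132, 130, 131, 133, 132, 132, 135, 136, 137, 137, 139, 137, 134, 137, 135] [69, 68, 73, 69, 69, 71, 68, 71, 71, 69, 71, 68, 68, 72, 71, 70, 71, 71, 72, 74, 75, 72, 69, 74, 69]
375 [133, 132, 128, 132, 132, 130, 131, 132, 131, 132, 130, 130, 133, 132, 132, 134, 136, 136, 136, 137, 137, 134, 138, 133, 138] [71, 70, 66, 73, 70, 70, 70, 72, 69, 69, 69, 71, 73, 71, 69, 71, 74, 73, 71, 75, 75, 69, 74, 71, 76]
```

The joint is closed, with 9 N contact, 0.1° yaw and less than 0.1 mm lateral difference. Now I release, lift and go over the egg.

step_arm --targets '[[[0, 0, 0, 0, 0, 0, 0.8], [0, 0, 0, 0, 0, 0, 1], [0, 0, 0, 0, 0, 0, 1], [0, 0, 0, 0, 0, 0, 1], [0, 0, 0.3, 0, 0, 0, 1]]]'

```text
t: 7.95
ee_pos: [585.6, -26.2, 201.7]
orientation: [-2.103, -2.331, 0.002]
ft_force: [-0.5, -0.1, 0.4]
width: 87.6
grasp_force: 0.0
```

step_arm --targets '[[[0, 0, 0.8, 0, 0, 0, 1], [0, 0, 0.8, 0, 0, 0, 1], [0, 0, 0.8, 0, 0, 0, 1], [-0.3, -0.9, 0.8, 0, 0, 0, 1], [-0.3, -0.9, 0.8, 0, 0, 0, 1]]]'

```text
t: 8.57
ee_pos: [555.5, -116.8, 404.7]
orientation: [2.102, 2.333, 0.001]
ft_force: [0.9, -0.4, 0.5]
width: 87.9
grasp_force: 0.0
```

step_arm --targets '[[[-0.3, -0.9, 0, 0, 0, 0, 1], [-0.3, -0.9, 0, 0, 0, 0, 1], [-0.3, -0.9, 0, 0, 0, 0, 1], [-0.3, -0.9, 0, 0, 0, 0, 1], [-0.3, -0.9, 0, 0, 0, 0, 1]]]'

```text
t: 9.2
ee_pos: [480.3, -342.6, 403.4]
orientation: [2.104, 2.331, 0.0]
ft_force: [0.3, 0.1, 0.1]
width: 88.0
grasp_force: 0.0
```

step_arm --targets '[[[0, -0.8, 0, 0, 0, 0, 1], [0, 0, 0, 0, 0, 0, 1], [0, 0, 0, 0, 0, 0, 1], [0, 0, 0, 0, 0, 0, 1], [0, 0, 0, 0, 0, 0, 1]]]'

```text
t: 9.82
ee_pos: [481.4, -380.3, 402.4]
orientation: [-2.103, -2.334, -0.0]
ft_force: [-0.6, -0.2, -0.2]
width: 87.7
grasp_force: 0.0
```

```bash
python3 - <<'E'
from edge import *
im=grab('wrist','w6.png');state();print(proj(im,(481,-401,52)))
E
```

```text
t 9.88 tcp [ 481.4 -380.5  402.4] yaw of tool y 5.93 tilt [ 0.  0. -1.] w 87.9 gf 0.0 F [ 0.3 -0.5  0.7]
[318.74496083 202.40094589]
```

View pics/w6.png

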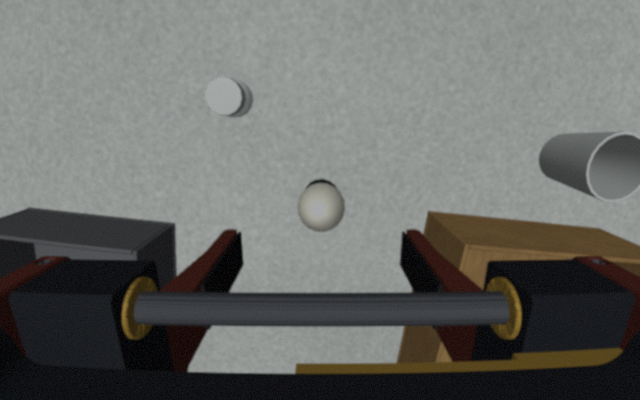

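The wrist view shows the egg at about (321,206), with the ring peeking out at (319,182). pot_b is at (228,96). The grey box corner is at about (172,225) and the brown box corner at about (430,213). I measure the egg and the clearance to the boxes.

```bash
cat > egg.py <<'E'
from bar import *
def egg(im,c0,rad,zc,thr=None):
    p=cv2.GaussianBlur(im['pixels'],(3,3),0).astype(int)
    x,y=map(int,c0);s=p[y-rad:y+rad,x-rad:x+rad]
    d=(s[:,:,0]-s[:,:,2])  # warm egg vs bluish table
    t=thr if thr is not None else (np.median(d[rad-8:rad+8,rad-8:rad+8])+np.median(np.r_[d[:, :4].ravel(),d[:,-4:].ravel()]))/2
    m=cv2.morphologyEx((d>t).astype(np.uint8),cv2.MORPH_OPEN,np.ones((5,5)))
    cs=cv2.findContours(m,cv2.RETR_EXTERNAL,cv2.CHAIN_APPROX_NONE)[0];c=max(cs,key=cv2.contourArea)
    e=cv2.fitEllipse(cv2.convexHull(c));q=(e[0][0]+x-rad,e[0][1]+y-rad)
    print('thr',t,'ellipse',np.round(q,1),np.round(e[1],1),round(e[2]),'->',onz(im,q,zc).round(1));return q
E
python3 - <<'E'
from egg import *
im=load('wrist');egg(im,(321,206),40,51);t=load('top');egg(t,(493,212),24,51)
for n,q in(('brown',(430,213)),('grey',(174,222))):
    for z in(60,100):print(n,z,onz(im,q,z).round())
for n,q in(('brown',(487,160)),('grey',(513,296))):
    for z in(60,100):print('top',n,z,onz(t,q,z).round())
E
```

```text
thr 0.5 ellipse [320.6 206.3] [47.8 51.5] 4 -> [ 483.5 -405.4   51. ]
thr 5.0 ellipse [492.5 211.9] [21.5 22.8] 44 -> [ 481.7 -400.5   51. ]
brown 60 [ 601. -398.   60.]
brown 100 [ 585. -387.  100.]
grey 60 [ 326. -437.   60.]
grey 100 [ 345. -422.  100.]
top brown 60 [ 604. -389.   60.]
top brown 100 [ 589. -371.  100.]
top grey 60 [ 294. -437.   60.]
top grey 100 [ 295. -417.  100.]
```

step_arm --targets '[[[0.04, -0.3, -0.7, 0, 0, 0, 1], [0, -0.18, -0.7, 0, 0, 0, 1], [0, 0, -0.6, 0, 0, 0, 1], [0, 0, 0, 0, 0, 0, 1], [0, 0, 0, 0, 0, 0, 1]]]'

```text
t: 10.5
ee_pos: [483.6, -405.3, 303.2]
orientation: [2.104, 2.332, 0.0]
ft_force: [0.2, 0.3, -0.5]
width: 88.0
grasp_force: 0.0
```

```bash
python3 - <<'E'
from egg import *
im=grab('wrist','w7.png');o=state();q=proj(im,(483.3,-404.3,49));print(q);egg(im,q,56,49)
E
```

```text
t 10.55 tcp [ 483.7 -405.4  303.7] yaw of tool y 5.89 tilt [-0.0016  0.0015 -1.    ] w 87.6 gf 0.0 F [ 0.3 -0.6 -0. ]
[320.50926517 207.83191151]
thr 0.0 ellipse [320.7 210.6] [68.  72.5] 1 -> [ 483.7 -406.5   49. ]
```

The egg is directly under the tool, at (483.7, −405) with a diameter of 51.5 mm. I descend and grip.

step_arm --targets '[[[0, 0.01, -0.7, 0, 0, 0, 1], [0, 0, -0.6, 0, 0, 0, 1], [0, 0, -0.4, 0, 0, 0, 1], [0, 0, -0.12, 0, 0, 0, 1], [0, 0, 0, 0, 0, 0, 1]]]'

```text
t: 11.18
ee_pos: [483.4, -405.0, 211.7]
orientation: [2.104, 2.332, 0.0]
ft_force: [0.6, 0.2, 0.4]
width: 87.9
grasp_force: 0.0
```

step_arm --targets '[[[0, 0, 0, 0, 0, 0, 0.5], [0, 0, 0, 0, 0, 0, 0.4], [0, 0, 0, 0, 0, 0, 0.4], [0, 0, 0, 0, 0, 0, 0.4], [0, 0, 0, 0, 0, 0, 0.4]]]'

```text
t: 11.8
ee_pos: [483.2, -404.8, 211.3]
orientation: [2.105, 2.332, 0.0]
ft_force: [0.5, -0.7, 1.1]
width: 50.6
grasp_force: 30.0
```

step_arm --targets '[[[0, 0, 0.2, 0, 0, 0, 0.4], [0, 0, 0.4, 0, 0, 0, 0.4], [0, 0, 0.4, 0, 0, 0, 0.4], [0, 0, 0.4, 0, 0, 0, 0.4], [0, 0, 0, 0, 0, 0, 0.4]]]'

```text
t: 12.42
ee_pos: [483.7, -405.3, 283.9]
orientation: [2.102, 2.329, 0.0]
ft_force: [-0.1, -0.3, -1.1]
width: 50.7
grasp_force: 30.0
```

```bash
python3 - <<'E'
from egg import *
o=state();im=grab('wrist');a=im['pixels'][:,:,::-1];t=grab('scene');q=proj(t,(483,-405,100)).astype(int);print(q)
s=t['pixels'][q[1]-75:q[1]+75,q[0]-60:q[0]+60,::-1]
cv2.imwrite('pics/g.png',np.hstack([a[100:400,160:480],cv2.resize(s,(240,300),interpolation=cv2.INTER_CUBIC)]))
E
```

```text
t 12.43 tcp [ 483.7 -405.3  283.9] yaw of tool y 5.87 tilt [-0.0033  0.003  -1.    ] w 50.7 gf 30.0 F [-0.1 -0.3 -1.1]
[253 139]
```

View pics/g.png

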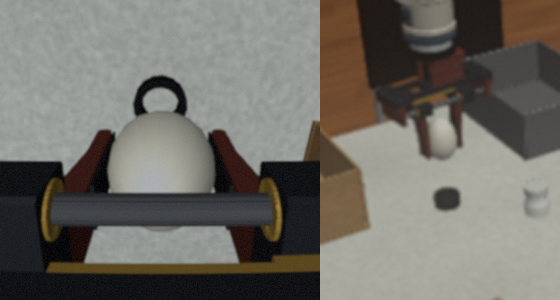

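The egg is held upright, with its tip up, and the ring stayed behind on the table. I check the egg's offset from the tool and carry it over the joint.

```bash
python3 - <<'E'
from egg import *
im=load('wrist');z=283.9-163-.3
for dy in(-2,0,2):print(dy,proj(im,(483.7,-405.3+dy,z)).round(1))
p=im['pixels'].astype(int);d=cv2.GaussianBlur(im['pixels'],(3,3),0).astype(int)
m=((d[:,:,0]-d[:,:,2]>0)&(d.sum(2)>250)&(d.min(2)>60)).astype(np.uint8);m[:200]=0;m[290:]=0;m[:,:255]=0;m[:,385:]=0
c=max(cv2.findContours(m,0,1)[0],key=cv2.contourArea)[:,0];print(c.min(0),c.max(0))
# circle fit on near (upper) arc
a=c[(c[:,1]<262)].astype(float);A=np.c_[2*a,np.ones(len(a))];s=np.linalg.lstsq(A,(a**2).sum(1),rcond=None)[0];print('circle',s[:2].round(1),np.sqrt(s[2]+s[0]**2+s[1]**2).round(1))
# predicted silhouette near arc: sphere R26 at widest
E=im['extrinsics'];C=-E[:3,:3].T@E[:3,3];print('dist',np.linalg.norm(C-[483.7,-405.3,z]).round(1))
E
```

```text
-2 [319.6 264. ]
0 [320.  260.3]
2 [320.4 256.7]
[268 210] [373 289]
circle [320.7 260.9] 50.6
dist 159.8
```

step_arm --targets '[[[0, 0, 0.8, 0, 0, 0, 0.4], [0, 0.3, 0.8, 0, 0, 0, 0.4], [0.2, 0.7, 0.3, 0, 0, 0, 0.4], [0.2, 0.8, 0, 0, 0, 0, 0.4], [0.2, 0.8, 0, 0, 0, 0, 0.4]]]'

```text
t: 13.15
ee_pos: [513.0, -273.6, 375.5]
orientation: [-2.105, -2.331, 0.0]
ft_force: [0.3, 0.6, -1.4]
width: 50.8
grasp_force: 30.0
```

step_arm --targets '[[[0.3, 0.8, 0, 0, 0, 0, 0.4], [0.3, 0.8, 0, 0, 0, 0, 0.4], [0.3, 0.8, 0, 0, 0, 0, 0.4], [0.2, 0.8, 0, 0, 0, 0, 0.4], [0, 0, 0, 0, 0, 0, 0.4]]]'

```text
t: 13.78
ee_pos: [568.3, -112.5, 375.1]
orientation: [-2.1, -2.334, 0.001]
ft_force: [-0.8, -0.2, -1.1]
width: 50.8
grasp_force: 30.0
```

step_arm --targets '[[[0.1, 0.5, 0, 0, 0, 0, 0.4], [0.15, 0.5, 0, 0, 0, 0, 0.4], [0, 0, 0, 0, 0, 0, 0.4], [0, 0, 0, 0, 0, 0, 0.4], [0, 0, 0, 0, 0, 0, 0.4]]]'

```text
t: 14.4
ee_pos: [580.3, -65.8, 376.0]
orientation: [-2.106, -2.331, 0.001]
ft_force: [0.4, 0.1, -1.1]
width: 50.5
grasp_force: 30.0
```

```bash
python3 - <<'E'
from edge import *
im=grab('wrist','w8.png');state();print(proj(im,(580.7,26.4,36)))
cv2.imwrite('pics/w8c.png',cv2.resize(im['pixels'][0:300,160:480,::-1],None,fx=2,fy=2,interpolation=cv2.INTER_CUBIC))
E
```

```text
t 14.45 tcp [580.4 -65.8 376.1] yaw of tool y 5.8 tilt [-1.e-04 -4.e-04 -1.e+00] w 50.5 gf 30.0 F [ 0.1  0.2 -1.5]
[331.35052471  93.11576864]
```

View pics/w8c.png

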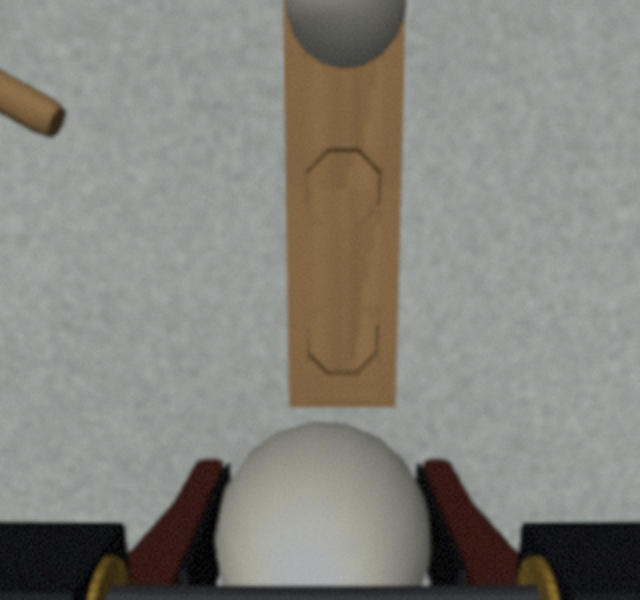

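The rack is closed and straight. The joint cup centre is at crop (343,187), i.e. pixel (331.5,93.5), against a prediction of (331.4,93.1). I go over it and down.

step_arm --targets '[[[0, 0.6, 0, 0, 0, 0, 0.4], [0, 0.6, 0, 0, 0, 0, 0.4], [0, 0.5, -0.4, 0, 0, 0, 0.4], [0, 0.144, -0.6, 0, 0, 0, 0.4], [0, 0, -0.5, 0, 0, 0, 0.4]]]'

```text
t: 15.08
ee_pos: [580.4, 27.6, 300.4]
orientation: [2.104, 2.333, -0.0]
ft_force: [0.7, -0.2, -1.1]
width: 50.4
grasp_force: 30.0
```

step_arm --targets '[[[0, 0, -0.5, 0, 0, 0, 0.4], [0, 0, -0.5, 0, 0, 0, 0.4], [0, 0, -0.2, 0, 0, 0, 0.4], [0, 0, 0, 0, 0, 0, 0.4], [0, 0, 0, 0, 0, 0, 0.4]]]'

```text
t: 15.7
ee_pos: [581.1, 27.3, 242.1]
orientation: [2.104, 2.331, 0.002]
ft_force: [-0.0, -0.7, -1.4]
width: 50.8
grasp_force: 30.0
```

step_arm --targets '[[[0, -0.014, -0.16, 0, 0, 0, 0.4], [0, 0, -0.14, 0, 0, 0, 0.4], [0, 0, -0.06, 0, 0, 0, 0.4], [0, 0, 0, 0, 0, 0, 0.4], [0, 0, 0, 0, 0, 0, 0.4]]]'

```text
t: 16.32
ee_pos: [580.7, 26.7, 223.2]
orientation: [2.105, 2.332, 0.0]
ft_force: [0.4, -0.1, -0.9]
width: 50.4
grasp_force: 30.0
```

```bash
python3 - <<'E'
from edge import *
state()
E
```

```text
t 16.32 tcp [580.7  26.7 223.2] yaw of tool y 5.87 tilt [-0.  0. -1.] w 50.4 gf 30.0 F [ 0.4 -0.1 -0.9]
```

step_arm --targets '[[[0, 0, -0.012, 0, 0, 0, 0.4], [0, 0, -0.008, 0, 0, 0, 0.4], [0, 0, 0, 0, 0, 0, 0.4], [0, 0, 0, 0, 0, 0, 0.4], [0, 0, 0, 0, 0, 0, 0.4]]]'

```text
t: 16.95
ee_pos: [580.7, 26.7, 222.3]
orientation: [2.105, 2.332, 0.0]
ft_force: [-0.1, 0.3, -0.1]
width: 50.8
grasp_force: 30.0
```

step_arm --targets '[[[0, 0, -0.01, 0, 0, 0, 0.4], [0, 0, -0.006, 0, 0, 0, 0.4], [0, 0, 0, 0, 0, 0, 0.4], [0, 0, 0, 0, 0, 0, 0.4], [0, 0, 0, 0, 0, 0, 0.4]]]'

```text
t: 17.58
ee_pos: [580.7, 26.8, 221.8]
orientation: [2.105, 2.332, 0.001]
ft_force: [-1.2, 2.5, 4.4]
width: 50.6
grasp_force: 30.0
```

The egg is seated, with light contact. I open gently and lift away.

step_arm --targets '[[[0, 0.004, 0.004, 0, 0, 0, 0.6], [0, 0, 0, 0, 0, 0, 0.7], [0, 0, 0, 0, 0, 0, 0.9], [0, 0, 0, 0, 0, 0, 1], [0, 0, 0, 0, 0, 0, 1]]]'

```text
t: 18.2
ee_pos: [580.6, 26.9, 221.5]
orientation: [-2.105, -2.332, 0.0]
ft_force: [0.8, -0.3, 0.3]
width: 86.5
grasp_force: 0.0
```

step_arm --targets '[[[0, 0, 0.2, 0, 0, 0, 1], [0, 0, 0.4, 0, 0, 0, 1], [0, 0, 0.6, 0, 0, 0, 1], [0, 0, 0.8, 0, 0, 0, 1], [0, 0, 0.8, 0, 0, 0, 1]]]'

```text
t: 18.82
ee_pos: [580.5, 26.9, 364.3]
orientation: [2.104, 2.332, 0.001]
ft_force: [-0.5, -0.9, 0.6]
width: 87.8
grasp_force: 0.0
```

step_arm --targets '[[[0, -0.6, 0.3, 0, 0, 0, 1], [0, -0.8, 0, 0, 0, 0, 1], [0, 0, 0, 0, 0, 0, 1], [0, 0, 0, 0, 0, 0, 1], [0, 0, 0, 0, 0, 0, 1]]]'

```text
t: 19.45
ee_pos: [580.5, -42.3, 376.8]
orientation: [-2.104, -2.333, -0.0]
ft_force: [-0.7, -0.0, -0.3]
width: 88.0
grasp_force: 0.0
```

```bash
python3 - <<'E'
from edge import *
state();w=grab('wrist');s=grab('scene')
q=proj(s,(585,20,50)).astype(int);print(q,proj(w,(580.7,26.4,36)))
a=w['pixels'][0:300,160:480,::-1];b=cv2.resize(s['pixels'][140:320,190:420,::-1],(383,300),interpolation=cv2.INTER_CUBIC)
cv2.imwrite('pics/fin.png',np.hstack([a,b]))
E
```

```text
t 19.45 tcp [580.5 -42.3 376.8] yaw of tool y 5.91 tilt [ 2.e-04  1.e-04 -1.e+00] w 88.0 gf 0.0 F [-0.7 -0.  -0.3]
[293 230] [328.44450427 118.0546267 ]
```

View pics/fin.png

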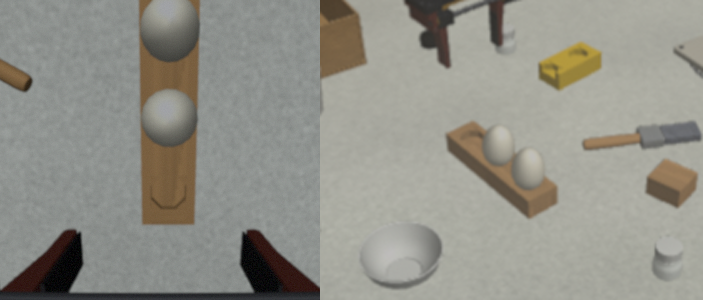

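Both eggs stand upright in the straight, closed rack: crop (168,117) and (170,28) in the wrist view, (498,145) and (528,167) in the scene view. The two pots also stand, in the scene part at (507,40) and (668,257). I check the closed length and hand in if it is right.

```bash
python3 - <<'E'
from edge import *
w=load('wrist');e=onz(w,(328.5,223.5),36);L=np.linalg.norm(e[:2]-[580.7,26.4]);print(e.round(1),L.round(1))
if abs(L-110)<3: print(ctrl.close_job())
E
```

```text
[592.8 -82.6  36. ] 109.6
the job is handed in; nothing more can be done
None
```

The job is handed in at about 19.5 s: the rack is closed and flush, the egg from the ring stands upright in the joint cup, and the other egg and both pots are still standing.

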